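Complete the battery row on the carrier, then draw its lock pin and hold it

ROBOT

A 6-joint arm with a two-finger parallel gripper is mounted at the origin on the work surface; the furniture and walls round the work are solid. World frame = base frame: x ahead of the robot, y to its left, z up, the work surface at z = 0. Lengths are in m, angles in rad, forces in N, time in s.
With the tool pointing down it reaches from about 0.375 to 0.825 m from the base axis. Payload 5.5 kg.
Tool frame: the origin (TCP) lies between the finger pads; the fingertips stand 22 mm ahead of it and the grasp point (between the pads) lies 3 mm ahead of it (bot.tip_reach is the distance from the TCP to the fingertips, in m); z points along the fingers, y is the line along which they close (so a half turn about z gives the same grasp; the last joint's range is limited). The gripper opens to 85 mm and grips with 20 to 120 N. Pads are 22 mm wide; open, the fingers measure 114 mm over their backs; the gripper's body (76 mm by 85 mm) begins 54 mm behind the grasp point. The pads swing forward as they close: fully open they stand 13 mm farther back than shut.
Start: joints at [1.11, 0.314, -0.047, 1.21, 0, 1.571], TCP at [0.267, 0.537, 0.253] pointing down, gripper open.
Joint ranges: [-2.67, 2.67], [-0.69, 1.73], [-1.03, 1.25], [-2.08, 2.16], [-1.42, 1.45], [-3.14, 3.14]. Speed limits (rad/s): [2.39, 2.39, 3.01, 3.14, 3.14, 3.14].

INTERFACE

Orientations are given as a rotation vector (axis times angle).
In Python, from workcell import bot gives the robot as it stands.
- The arm moves only by the shell command python3 -m pendant 'ROWS' [FORCE]. ROWS is JSON, a list of rows, each a list of 7 numbers: the turn, a rotation vector about the tool's x, y, z in degrees, then the shift along the tool's x, y, z in mm, then the closure, from -1 (fully open) to 1 (shut). A call has exactly 5 rows; each row shifts and turns the commanded pose from where the row before left it, along the tool's axes as they then stand; what a row does not reach is not made up. A row lasts 1/12 s, in which the tool goes at most 41.7 mm and 7.16 degrees, less where a joint would pass 70% of its speed; a pose out of reach is approached as far as the arm can. A call with a gripper value outside its range is refused whole. The fingers move at their own pace and stop on an object; FORCE is the grip in N (left out, the last holds). Time passes only in rows, so rows that do not move let the fingers close, or fill a call up. It gives the time, the measured TCP pose, the force, the opening and the grip force at its end, in the units of the state.
- bot.get_state(): the state, without advancing time (a new reading comes with each control period).
- bot.capture(name): name is "scene" or "top" or "wrist"; returns a dict with "color" (420x560x3 uint8, blue, green, red), "fovy" (degrees; the focal length in pixels is half the picture's height over the tangent of half this angle, whatever the lens; pixels are square), "cx", "cy" (the principal point, pixels), "eye" and "attitude" of the camera in the world; the wrist camera has in their place "mount" (4x4, takes a point from camera to tool coordinates, whose origin is the TCP and whose axes are the flange's). Camera axes: x right, y up, looking along -z (the intrinsics and any distortion apply to the point x, -y, -z); pixel columns grow to the right and rows downward; lengths in m; the calibration is good to about 2 mm. A picture is of the moment at which its call begins: read the wrist's pose just before it. There is no depth.
- bot.job_done(): hands the job in; it is judged then, once.
Trained networks look in a picture, given as the dict that the camera call returned (one of the last four; its "shot" number tells which), for a name from the list of things; names that differ only in an ending like _2 or _b are one class to them, and where a whole thing is asked for, a point or a joint stands for the part that bears it (a point fixed in the world has none). Each returns a list of dicts, best first, with "confidence" (0 to 1); they miss things now and then, are a little off and sometimes report something else, mostly with a low value. They report only what shows in the picture. A call takes as long as a camera call.
- bot.spot_in(picture, name): "rect" ([left, top, right, bottom] in pixels, round what is visible of it).
- bot.tip_of(picture, name): "point" ([row, column] in pixels: a listed point, or the origin of a listed thing).
The state is a dict: "time": time; "joints": joint angles; "qd": joint speeds; "joint_efforts": joint torques, N m; "ee_pos": TCP position; "tcp_rot": TCP orientation; "force": force on the tool from outside, world axes, zero at the start; "ft_torque": the same for the moment, N m; "opening": finger opening in m; "gripper_force": force on a finger pad.
Only numpy, scipy, OpenCV 4.12 (cv2) and the standard library are available. Lean on these libraries where they do the work, as an engineer would, in place of code of your own. Each camera call takes 0.05 s, during which the arm holds its last target. There are 200 camera calls.

TASK

Put the two loose battery packs on the carrier's two empty rubber pads, one on each, centred and square like the pack that already lies there, so that the three make a neat row side by side, and let go of them. Then release the carrier: pull the steel lock pin straight up in its bore, without forcing it sideways, until the groove round its shank is just clear of the top of the guide block (about 35 mm of lift), with the lower part of the pin still inside the bore, and finish holding it there in the gripper. Leave the other things on the bench and the belt alone.

Things in the scene. Friction and masses are not known exactly. Their poses are not given: they have to be found in the camera images.
- carrier: Work carrier, fixed on the green belt: aluminium plate 96 mm (its x) by 180 mm (its y), 12 mm thick, three black rubber pads in a row along y; at its -y end a grey guide block, 46x46 mm, 72 mm tall, with the lock pin. Origin at belt level; the plate spans y -56 to +124 mm, the block's axis is at y -80 mm; z up. That end points away from the robot, within 0.3 rad.
- pad_1 (a point): Centre of the top of the pad farthest from the guide block (empty at the start). Each pad is 60 mm (carrier x) by 42 mm (carrier y), its top 3 mm above the plate and 15 mm above the belt; pads follow one another every 50 mm along the carrier's y. The point's axes are the carrier's.
- pad_2 (a point): Centre of the top of the middle pad (empty at the start).
- pad_3 (a point): Centre of the top of the pad nearest the guide block; battery_c already lies on it.
- bore_mouth (a point): Centre of the bore's mouth in the top face of the guide block, 72 mm above the belt. The bore is 17.5 mm wide, runs straight down through the whole block, and has a small chamfer.
- lock_pin: Loose steel pin in the bore, 0.15 kg; nothing but its weight holds it. Origin at its lower tip, z up along it. Shank 16 mm wide, 0 to 70 mm; groove 39 to 43 mm above the tip; collar 30 mm wide, 70 to 76 mm, resting on the block's top when down (tip 70 mm below the bore's mouth); ribbed round grip 24 mm wide, 76 to 116 mm. The groove is clear of the block after 31 mm of lift.
- battery_a: Loose battery pack, flat dark block with a pale label, 36 mm (its x) by 56 mm (its y) by 11 mm high, about 45 g, lying label up on the belt or on the bench left of it (whose top is 0.9 mm lower; between them runs a rail 45 mm wide, 4 mm high). Origin at the centre of its underside. On the carrier its long side (y) lies along the carrier's x.
- battery_b: Second loose battery pack, the same as battery_a; either may go on either empty pad.
- battery_c: Third battery pack, the same, already on the pad nearest the guide block, to stay there.
- connector: Bystander: pale connector block 11x34x14 mm, lying on the belt behind the loose battery packs. Origin at the centre of its underside.
- knob_cap: Bystander: round black knob with a pale cap, 24 mm wide and 16 mm high, lying on the bench behind the loose battery packs. Origin at the centre of its underside.
- label_roll: Bystander: white roll of labels, 50 mm wide and 30 mm high, on the belt beyond the loose battery packs. Origin at the centre of its underside.
- flux_bottle: Bystander: small orange bottle with a black cap, 30 mm wide and 58 mm tall, on the belt near the rail, beyond the battery packs. Origin at the centre of its underside.

How it is judged:
By the outcome, as a careful person would: the job done as asked, in the order asked, and still so for the second after the job is handed in, while the arm keeps its last pose, push and grip.
It also fails if it takes over 58 s, if anything falls off the work surface, if the arm or the gripper's body presses on something with over 40 N, if the wrist force passes 120 N, or if a joint passes its speed limit or range.

## Working session

There is one attempt and no reset: what is moved stays moved. The work goes in short steps, Python scripts to look and compute and a shell command to move; the robot and the scene stay as the last step left them, time stands still between calls to the robot, and variables do not carry over. Pictures are saved under pics/ and viewed, at most 10 in all, crops included, and the job is handed in when it is done.

```bash
ls; mkdir -p pics; python3 - <<'E'
from workcell import bot
import cv2
s=bot.get_state(); print(s)
for n in ["top","scene"]:
    p=bot.capture(n); cv2.imwrite(f"pics/{n}0.png",p["color"])
    print(n,{k:v for k,v in p.items() if k!="color"})
    for o in ["battery_a","pad_1","bore_mouth","lock_pin","carrier","connector","knob_cap","label_roll","flux_bottle"]:
        print(o,[(round(d["confidence"],2),[round(float(x)) for x in d["rect"]]) for d in bot.spot_in(p,o)][:4],[(round(d["confidence"],2),[round(float(x),1) for x in d["point"]]) for d in bot.tip_of(p,o)][:4])
E
```

```text
pics
{'time': 0.0, 'joints': array([ 1.11001307e+00,  3.14215490e-01, -4.80743921e-02,  1.21018819e+00,
       -1.60628092e-05,  1.57081311e+00]), 'qd': array([ 0.00125242, -0.00025649,  0.0007886 , -0.00168741, -0.0011018 ,
        0.00200116]), 'joint_efforts': array([-8.99651823e-04, -5.39591753e+01,  3.39751518e+01,  1.90154178e-02,
       -1.79935641e-04,  3.70350534e-06]), 'ee_pos': array([0.26655691, 0.53694223, 0.25244289]), 'tcp_rot': array([-7.17351659e-01, -3.05821677e+00,  2.57734056e-03]), 'force': array([ 0.21209659, -0.30922833, -0.42734434]), 'ft_torque': array([0.02328771, 0.00779155, 0.03787093]), 'gripper_force': 0.0, 'opening': 0.08543949798163908}
top {'fovy': 42.612016915032946, 'cx': 281.2190041711045, 'cy': 203.93583318587315, 'eye': array([ 0.43549113, -0.04513725,  1.03375994]), 'attitude': array([ 0.12987129, -0.12417327, -1.5548846 ]), 'shot': 1}
battery_a [(0.92, [366, 215, 397, 236]), (0.83, [171, 213, 193, 246]), (0.79, [258, 238, 278, 272]), (0.15, [278, 146, 309, 173])] [(0.72, [227.6, 379.0]), (0.68, [255.2, 267.9]), (0.63, [228.1, 181.0])]
pad_1 [(0
[... 1044 characters left out ...]
(0.87, [275.3, 297.3]), (0.71, [294.8, 195.8])]
pad_1 [(0.75, [335, 176, 436, 264])] [(0.81, [216.3, 374.1]), (0.75, [227.2, 384.8])]
bore_mouth [(0.75, [337, 176, 438, 263]), (0.5, [214, 200, 237, 235])] [(0.84, [177.3, 354.0])]
lock_pin [(0.81, [346, 153, 362, 183])] [(0.74, [220.3, 268.7])]
carrier [(0.8, [336, 176, 437, 261])] [(0.62, [227.1, 374.8])]
connector [(0.68, [253, 236, 272, 242])] [(0.72, [218.1, 368.7]), (0.65, [243.9, 260.4]), (0.27, [214.5, 370.2])]
knob_cap [(0.6, [150, 262, 164, 274])] [(0.47, [271.6, 153.5])]
label_roll [(0.64, [254, 202, 279, 226])] [(0.78, [220.7, 265.3])]
flux_bottle [(0.65, [215, 205, 234, 232]), (0.52, [346, 154, 362, 180])] [(0.65, [230.5, 225.6])]
```

View pics/top0.png

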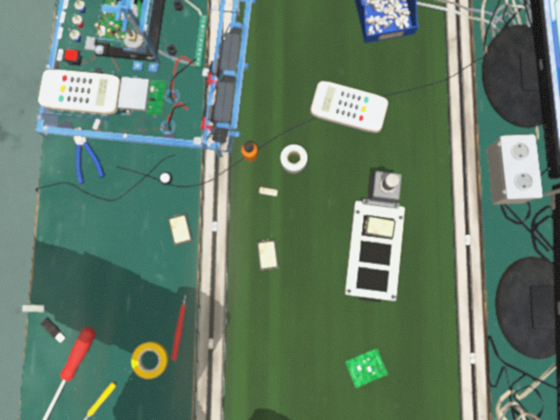

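View pics/scene0.png

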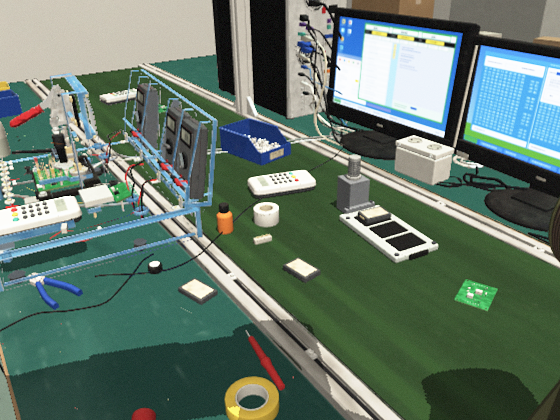

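Top view: loose packs at (col 267,row 255) and (179,229); the empty pads at about (376,253) and (373,279); block and pin at (385,187). The scene view agrees.

```bash
cat > h.py <<'E'
import numpy as np, cv2
from workcell import bot
from scipy.spatial.transform import Rotation as R
def cam(p, st=None):
    f=p["color"].shape[0]/2/np.tan(np.radians(p["fovy"]/2))
    if "mount" in p:
        T=np.eye(4); T[:3,:3]=R.from_rotvec(st["tcp_rot"]).as_matrix(); T[:3,3]=st["ee_pos"]
        T=T@p["mount"]; return f,T[:3,:3],T[:3,3]
    a=np.asarray(p["attitude"]); return f,(R.from_rotvec(a).as_matrix() if a.ndim==1 else a),np.asarray(p["eye"])
def world(p,row,col,z,st=None):
    f,A,e=cam(p,st); d=A@np.array([(col-p["cx"])/f,-(row-p["cy"])/f,-1.0]); return e+d*(z-e[2])/d[2]
def pix(p,X,st=None):
    f,A,e=cam(p,st); c=A.T@(np.asarray(X)-e); return p["cy"]+f*c[1]/c[2], p["cx"]-f*c[0]/c[2]
def go(pos,yaw,st=None):
    """remaining turn (deg about tool z) to put the closing line (tool y) along world angle yaw(rad), then shift in tool axes after turn (mm)"""
    st=st or bot.get_state(); M=R.from_rotvec(st["tcp_rot"]).as_matrix()
    cur=np.arctan2(M[1,1],M[0,1]); d=(yaw-cur+np.pi/2)%np.pi-np.pi/2
    x=np.array([np.sin(yaw),-np.cos(yaw),0]); y=np.array([np.cos(yaw),np.sin(yaw),0])
    if np.dot(y,M[:,1])<0: x,y=-x,-y
    G=np.column_stack([x,y,[0,0,-1]]); G[:,0]=np.cross(G[:,1],G[:,2])
    w=np.degrees(R.from_matrix(M.T@G).as_rotvec()); s=G.T@(np.asarray(pos)-st["ee_pos"])*1000
    print("t",round(st["time"],2),"turn",w.round(1),"shift",s.round(1),"j",st["joints"].round(2),"z",st["ee_pos"].round(4),"op",round(st["opening"],4))
E
python3 - <<'E'
from h import *
for n in ["top","scene"]:
    p=bot.capture(n); print(n)
    for o,z in [("battery_a",0.0),("pad_1",.015),("bore_mouth",.072),("connector",0),("knob_cap",0),("label_roll",0),("flux_bottle",0)]:
        for d in bot.tip_of(p,o):
            if d["confidence"]>.5: print(o,round(d["confidence"],2),world(p,*d["point"],z).round(4))
p=bot.capture("top")
# label outlines
g=cv2.cvtColor(p["color"],cv2.COLOR_BGR2HSV)
for (l,t,r,b),z in [((366,215,397,236),.026),((171,213,193,246),.011),((258,238,278,272),.011)]:
    c=p["color"][t-3:b+3,l-3:r+3]; m=((c.min(2)>150)*255).astype(np.uint8)
    cs=cv2.findContours(m,0,2)[0]; k=max(cs,key=cv2.contourArea); q=cv2.boxPoints(cv2.minAreaRect(k))+[l-3,t-3]
    w=np.array([world(p,y,x,z) for x,y in q]); e=w[1]-w[0],w[2]-w[1]
    print(w.mean(0).round(4),[(round(np.linalg.norm(v),4),round(np.degrees(np.arctan2(v[1],v[0])),1)) for v in e])
E
```

```text
top
battery_a 0.91 [0.5569 0.1553 0.    ]
battery_a 0.88 [ 0.5605 -0.2351  0.    ]
battery_a 0.61 [ 0.5073 -0.0175  0.    ]
pad_1 0.96 [ 0.5607 -0.223   0.015 ]
pad_1 0.91 [ 0.5074 -0.2182  0.015 ]
pad_1 0.78 [ 0.4623 -0.2115  0.015 ]
bore_mouth 0.88 [ 0.6268 -0.2226  0.072 ]
connector 0.68 [ 0.6298 -0.0185  0.    ]
label_roll 0.79 [ 0.6955 -0.0601  0.    ]
flux_bottle 0.64 [0.7009 0.0186 0.    ]
scene
battery_a 0.95 [ 0.5748 -0.2303  0.    ]
battery_a 0.91 [ 0.4985 -0.009   0.    ]
battery_a 0.75 [0.5514 0.1562 0.    ]
pad_1 0.72 [ 0.5626 -0.2179  0.015 ]
pad_1 0.69 [ 0.5159 -0.2163  0.015 ]
pad_1 0.59 [ 0.4653 -0.2031  0.015 ]
pad_1 0.56 [ 0.5336 -0.202   0.015 ]
bore_mouth 0.88 [ 0.6267 -0.2264  0.072 ]
knob_cap 0.52 [ 0.6499  0.1882 -0.    ]
label_roll 0.78 [ 0.6939 -0.0598  0.    ]
label_roll 0.62 [ 0.6305 -0.0061 -0.    ]
flux_bottle 0.84 [0.7146 0.0283 0.    ]
[ 0.5623 -0.2289  0.026 ] [(np.float64(0.068), np.float64(-89.3)), (np.float64(0.0493), np.float64(178.7))]
[0.5518 0.1539 0.011 ] [(np.float64(0.0305), np.float64(-75.0)), (np.float64(0.0474), np.float64(-163.8))]
[ 0.5051 -0.0148  0.011 ] [(np.float64(0.0305), np.float64(-82.9)), (np.float64(0.0483), np.float64(-172.8))]
```

```bash
python3 - <<'E'
from h import *
print(bot.tip_reach); p=bot.capture("wrist"); print(np.asarray(p["mount"]).round(4).tolist(),p["fovy"],p["cx"],p["cy"])
go([.553,.154,.17],np.radians(16))
E
```

```text
0.022
[[0.0004, 0.945, 0.3272, 0.0842], [1.0, -0.0003, -0.0003, -0.0002], [-0.0002, 0.3272, -0.945, -0.1206], [0.0, 0.0, 0.0, 1.0]] 71.52403022163735 283.3086195865902 210.35560917992373
t 2.8 turn [ 0.  -0.  47.6] shift [-447.4  169.4   83.3] j [ 1.11  0.31 -0.05  1.21 -0.    1.57] z [0.2668 0.5374 0.2533] op 0.0853
```

```bash
python3 -m pendant '[[0,0,6.8,0,0,0,-1],[0,0,6.8,0,0,0,-1],[0,0,6.8,0,0,0,-1],[0,0,6.8,0,0,0,-1],[0,0,6.8,0,0,0,-1]]' 40
python3 -m pendant '[[0,0,6.8,0,0,0,-1],[0,0,6.8,0,0,0,-1],[0,0,0,-34.4,13,6.4,-1],[0,0,0,-34.4,13,6.4,-1],[0,0,0,-34.4,13,6.4,-1]]'
python3 -m pendant '[[0,0,0,-34.4,13,6.4,-1],[0,0,0,-34.4,13,6.4,-1],[0,0,0,-34.4,13,6.4,-1],[0,0,0,-34.4,13,6.4,-1],[0,0,0,-34.4,13,6.4,-1]]'
python3 -m pendant '[[0,0,0,-34.4,13,6.4,-1],[0,0,0,-34.4,13,6.4,-1],[0,0,0,-34.4,13,6.4,-1],[0,0,0,-34.4,13,6.4,-1],[0,0,0,-34.4,13,6.4,-1]]'
cat >> h.py <<'E'
def label(p,st,guess,z,name=None,half=.045,thr=150):
    """label outline near guess (world xy) on plane z: centre, sides"""
    r,c=np.array([pix(p,[guess[0]+a,guess[1]+b,z],st) for a in (-half,half) for b in (-half,half)]).T
    t,b,l,q=max(int(r.min()),0),int(r.max()),max(int(c.min()),0),int(c.max())
    im=p["color"][t:b,l:q]
    if name: cv2.imwrite(f"pics/{name}.png",p["color"])
    m=((im.min(2)>thr)*255).astype(np.uint8); m=cv2.morphologyEx(m,cv2.MORPH_CLOSE,np.ones((7,7)))
    k=max(cv2.findContours(m,0,2)[0],key=cv2.contourArea)[:,0,:]+[l,t]
    w=np.array([world(p,y,x,z,st)[:2] for x,y in k]); (cx,cy),(a,h),ang=cv2.minAreaRect((w*1000).astype(np.float32))
    long=ang if a>h else ang+90
    print("label centre",round(cx,1),round(cy,1),"sides",round(a,1),round(h,1),"long axis deg",round((long+90)%180-90,1),"box",[l,t,q,b])
    return cx/1000,cy/1000,np.radians((long+90)%180-90)
E
python3 - <<'E'
from h import *
st=bot.get_state(); p=bot.capture("wrist")
x,y,a=label(p,st,(.553,.154),.011,"w1")
print([ (round(d["confidence"],2),world(p,*d["point"],0,st).round(4)) for d in bot.tip_of(p,"battery_a")])
go([x,y,.024],a)
E
```

```text
time: 3.22
ee_pos: [0.2668, 0.5374, 0.2533]
tcp_rot: [-1.588, -2.71, -0.0]
force: [0.5, -0.3, 0.1]
opening: 0.0852
gripper_force: 0.0
time: 3.63
ee_pos: [0.333, 0.4484, 0.2339]
tcp_rot: [1.888, 2.511, 0.001]
force: [0.6, 0.1, -0.3]
opening: 0.0851
gripper_force: 0.0
time: 4.05
ee_pos: [0.4434, 0.3, 0.202]
tcp_rot: [1.89, 2.509, 0.001]
force: [1.1, 0.1, -0.2]
opening: 0.0851
gripper_force: 0.0
time: 4.47
ee_pos: [0.5534, 0.1525, 0.17]
tcp_rot: [1.891, 2.509, 0.001]
force: [-0.4, 0.6, -0.0]
opening: 0.0854
gripper_force: 0.0
label centre 565.3 116.9 sides 115.7 37.2 long axis deg 12.5 box [229, 139, 340, 247]
[(0.71, array([0.5533, 0.1571, 0.    ])), (0.58, array([ 0.5092, -0.016 ,  0.    ]))]
t 4.57 turn [-0.   0.1  3.1] shift [-34.5   3.1 145. ] j [ 0.26  0.31 -0.24  1.01 -0.    1.56] z [0.5547 0.15   0.169 ] op 0.0854
```

View pics/w1.png

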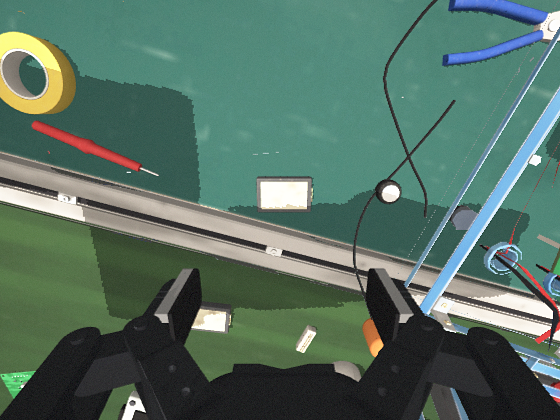

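Wrist view shows pack A at cols 257–313, rows 176–212 near the image centre, with fingers aligned along its long side; the rail polluted the label mask, so I tighten it.

```bash
sed -i 's/k=max(cv2.findContours(m,0,2)\[0\],key=cv2.contourArea)/n,lab,sta,cen=cv2.connectedComponentsWithStats(m); g=pix(p,[*guess,z],st); i=lab[int(g[0])-t,int(g[1])-l]; k=cv2.findContours((lab==i).astype(np.uint8),0,2)[0][0]/' h.py
python3 - <<'E'
from h import *
for i in range(2):
    st=bot.get_state(); print(st["ee_pos"].round(4)); p=bot.capture("wrist")
    x,y,a=label(p,st,(.553,.155),.011,half=.033)
go([x,y,.024],a)
E
```

```text
[0.5547 0.15   0.169 ]
label centre 554.5 157.6 sides 51.3 30.7 long axis deg 15.7 box [242, 151, 325, 231]
[0.5534 0.1519 0.1694]
label centre 554.6 158.0 sides 51.7 30.9 long axis deg 15.8 box [243, 154, 325, 233]
t 4.67 turn [-0.  -0.   0.1] shift [  4.1   3.1 145.8] j [ 0.27  0.31 -0.25  1.01  0.    1.56] z [0.5526 0.1533 0.1698] op 0.0855
```

```bash
python3 -m pendant '[[0,0,0,4,3,20,-1],[0,0,0,0,0,36,-1],[0,0,0,0,0,36,-1],[0,0,0,0,0,24,-1],[0,0,0,0,0,14,-1]]' 35
python3 -m pendant '[[0,0,0,0,0,9,-1],[0,0,0,0,0,5,-0.6],[0,0,0,0,0,3,-0.6],[0,0,0,0,0,0,-0.6],[0,0,0,0,0,0,-0.6]]'
python3 - <<'E'
from h import *
st=bot.get_state(); print(st["ee_pos"],st["opening"],st["force"]); p=bot.capture("wrist"); cv2.imwrite("pics/w2.png",p["color"])
go([.554,.157,.023],np.radians(15.8))
E
```

```text
time: 5.08
ee_pos: [0.5513, 0.1598, 0.0373]
tcp_rot: [-1.886, -2.509, 0.005]
force: [0.1, 0.1, 1.2]
opening: 0.0856
gripper_force: 0.0
time: 5.5
ee_pos: [0.555, 0.1593, 0.0242]
tcp_rot: [1.89, 2.509, 0.002]
force: [0.3, -1.3, 0.5]
opening: 0.0684
gripper_force: 0.0
[0.55504736 0.15929261 0.02416262] 0.06842865552007318 [ 0.30161562 -1.30148129  0.455023  ]
t 5.55 turn [ 0.1 -0.   0.2] shift [-1.8 -1.7  1.3] j [ 0.28  0.46 -0.4   0.71  0.    1.57] z [0.5552 0.1592 0.0243] op 0.068
```

View pics/w2.png

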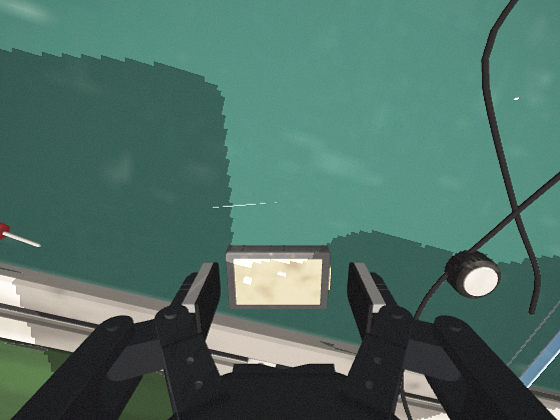

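Pack A lies between the fingers (cols 227–330, rows 247–308); check its offset in tool x before closing.

```bash
python3 - <<'E'
from h import *
st=bot.get_state(); p=bot.capture("wrist")
x,y,a=label(p,st,(.555,.158),.011,half=.033)
go([x,y,.022],a); print(pix(p,[*st["ee_pos"][:2],.011],st))
E
```

```text
label centre 550.5 157.7 sides 49.3 31.0 long axis deg 15.9 box [208, 206, 363, 341]
t 5.6 turn [ 0.1 -0.   0.1] shift [-0.1 -4.9  2.2] j [ 0.28  0.46 -0.4   0.71  0.    1.57] z [0.5552 0.1591 0.0242] op 0.0684
(np.float64(278.0039867624133), np.float64(283.2698934899067))
```

```bash
python3 -m pendant '[[0,0,0,0,-4.5,2,-0.6],[0,0,0,0,0,0,0],[0,0,0,0,0,0,0],[0,0,0,0,0,0,0],[0,0,0,0,0,0,0]]' 35
python3 -m pendant '[[0,0,0,0,0,-5,0],[0,0,0,0,0,-15,0],[0,0,0,0,0,-30,0],[0,0,0,0,0,-30,0],[0,0,0,0,0,-20,0]]'
python3 - <<'E'
from h import *
st=bot.get_state(); p=bot.capture("wrist"); cv2.imwrite("pics/w3.png",p["color"])
# carrier: pad2 guess, direction
y=np.array([np.cos(np.radians(174.5)),np.sin(np.radians(174.5))])
go([.42,-.05,.13],np.radians(84.5))
go([.511,-.217,.13],np.radians(84.5))
label(p,st,st["ee_pos"][:2],st["ee_pos"][2]-.013,half=.033)
E
```

```text
time: 6.02
ee_pos: [0.5497, 0.1574, 0.0215]
tcp_rot: [-1.891, -2.509, 0.0]
force: [-2.7, -1.4, 6.6]
opening: 0.0538
gripper_force: 37.4
time: 6.43
ee_pos: [0.5509, 0.1578, 0.1238]
tcp_rot: [1.89, 2.508, 0.003]
force: [-0.2, 0.2, -1.1]
opening: 0.0537
gripper_force: 37.0
t 6.48 turn [  0.4   0.3 -68.5] shift [ 112.4 -220.2   -2.7] j [ 0.28  0.34 -0.31  0.91 -0.    1.57] z [0.553  0.1584 0.1273] op 0.0533
t 6.48 turn [  0.4   0.3 -68.5] shift [   5.8 -377.7   -2.7] j [ 0.28  0.34 -0.31  0.91 -0.    1.57] z [0.553  0.1584 0.1273] op 0.0533
label centre 543.7 153.9 sides 66.4 36.4 long axis deg 5.4 box [209, 204, 364, 340]
```

View pics/w3.png

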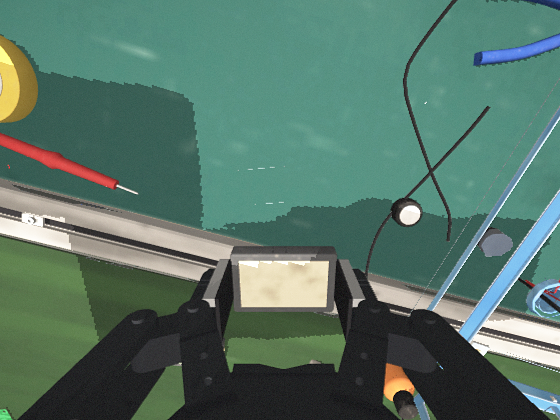

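```bash
python3 -m pendant '[[0,0,-6.85,0,0,-7.3,0],[0,0,-6.85,0,0,-7.3,0],[0,0,-6.85,0,0,-7.3,0],[0,0,-6.85,0,0,-7.3,0],[0,0,-6.85,0,0,-7.3,0]]'
python3 -m pendant '[[0,0,-6.85,0,0,-7.3,0],[0,0,-6.85,0,0,-7.3,0],[0,0,-6.85,0,0,-7.3,0],[0,0,-6.85,0,0,-7.3,0],[0,0,-6.85,0,0,-7.3,0]]'
python3 -m pendant '[[0,0,0,-1.8,-37.7,0,0],[0,0,0,-1.8,-37.7,0,0],[0,0,0,-1.8,-37.7,0,0],[0,0,0,-1.8,-37.7,0,0],[0,0,0,-1.8,-37.7,0,0]]'
python3 -m pendant '[[0,0,0,-1.8,-37.7,0,0],[0,0,0,-1.8,-37.7,0,0],[0,0,0,-1.8,-37.7,0,0],[0,0,0,-1.8,-37.7,0,0],[0,0,0,-1.8,-37.7,0,0]]'
python3 -m pendant '[[0,0,0,0,0,0,0],[0,0,0,0,0,0,0],[0,0,0,0,0,0,0],[0,0,0,0,0,0,0],[0,0,0,0,0,0,0]]'
python3 - <<'E'
from h import *
st=bot.get_state(); p=bot.capture("wrist"); cv2.imwrite("pics/w4.png",p["color"])
import pickle; pickle.dump((st,p),open("w4.pkl","wb"))
print(st["ee_pos"])
for d in bot.tip_of(p,"pad_1"): print(round(d["confidence"],2),d["point"],world(p,*d["point"],.0155,st).round(4))
for d in bot.tip_of(p,"bore_mouth"): print(round(d["confidence"],2),d["point"],world(p,*d["point"],.0725,st).round(4))
go([.512,-.217,.13],np.radians(84.5))
E
```

```text
time: 6.9
ee_pos: [0.5499, 0.1575, 0.1579]
tcp_rot: [1.059, 2.958, 0.0]
force: [0.2, -0.6, -0.5]
opening: 0.0537
gripper_force: 37.0
time: 7.32
ee_pos: [0.5499, 0.1575, 0.1943]
tcp_rot: [-0.142, -3.138, -0.0]
force: [0.2, -0.0, -0.4]
opening: 0.0538
gripper_force: 37.0
time: 7.73
ee_pos: [0.5405, -0.0325, 0.1942]
tcp_rot: [0.15, 3.138, -0.0]
force: [1.1, -0.2, -0.6]
opening: 0.0541
gripper_force: 37.1
time: 8.15
ee_pos: [0.5313, -0.2213, 0.1942]
tcp_rot: [0.151, 3.138, -0.0]
force: [0.6, 0.1, -1.2]
opening: 0.0536
gripper_force: 37.1
time: 8.57
ee_pos: [0.5319, -0.218, 0.1941]
tcp_rot: [-0.148, -3.138, -0.001]
force: [-0.1, 0.2, -0.9]
opening: 0.0538
gripper_force: 37.1
[ 0.53185583 -0.21804873  0.19408645]
0.85 [176.0, 283.5] [ 0.5133 -0.2162  0.0155]
0.81 [123.5, 285.5] [ 0.4611 -0.2094  0.0155]
0.19 [274.6, 284.4] [ 0.6307 -0.2262  0.0155]
0.77 [305.6, 276.5] [ 0.6301 -0.2342  0.0725]
t 8.72 turn [0.  0.  0.1] shift [20.  -0.5 64.2] j [-0.39  0.3  -0.21  1.07  0.   -0.3 ] z [ 0.5319 -0.2184  0.1942] op 0.0536
```

View pics/w4.png

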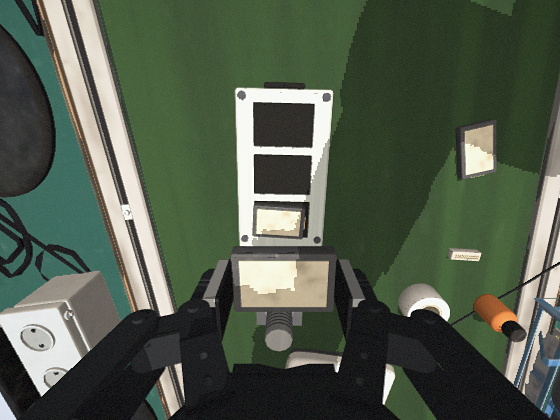

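The wrist view shows pad_1 (cols 253–314, rows 103–148), pad_2 (254–310, 155–196), battery C beneath and the held pack at rows 247–312. I'll fit pad outlines, and the loose pack B at (477,150).

```bash
python3 - <<'E'
from h import *
import pickle
st,p=pickle.load(open("w4.pkl","rb"))
def rect(mask,z,n):
    k=max(cv2.findContours(mask,0,2)[0],key=cv2.contourArea)[:,0,:]
    w=np.array([world(p,y,x,z,st)[:2]*1000 for x,y in k],np.float32); (cx,cy),(a,b),g=cv2.minAreaRect(w)
    print(n,round(cx,1),round(cy,1),"sides",round(a,1),round(b,1),"ang",round(g,1)); return np.array([cx,cy])
c=p["color"]; dark=((c.max(2)<75)*255).astype(np.uint8)
def box(m,l,t,r,b): o=np.zeros_like(m); o[t:b,l:r]=m[t:b,l:r]; return o
p1=rect(box(dark,247,97,320,152),.0155,"pad1"); p2=rect(box(dark,247,151,317,199),.0155,"pad2")
wh=((c.min(2)>110)*255).astype(np.uint8)
rect(box(wh,230,82,340,202),.0125,"plate(part)")
v=p1-p2; print("y axis deg",np.degrees(np.arctan2(v[1],v[0])),np.linalg.norm(v))
rect(box(wh,450,120,500,182),.0115,"B label"); rect(box(wh,255,205,305,236),.0265,"C label")
# held label in tool frame
M=R.from_rotvec(st["tcp_rot"]).as_matrix(); 
k=max(cv2.findContours(cv2.morphologyEx(box(wh,236,258,332,310),cv2.MORPH_CLOSE,np.ones((9,9))),0,2)[0],key=cv2.contourArea)[:,0,:]
w=np.array([M.T@(world(p,y,x,st["ee_pos"][2]-.011,st)-st["ee_pos"]) for x,y in k])*1000
print("held",cv2.minAreaRect(w[:,:2].astype(np.float32)))
E
```

```text
pad1 462.3 -211.9 sides 58.4 40.7 ang 84.5
pad2 511.6 -217.6 sides 58.5 41.1 ang 82.9
plate(part) 485.4 -214.8 sides 95.1 114.3 ang 83.3
y axis deg 173.42813882798194 49.60491042578994
B label 506.6 -15.4 sides 46.4 30.9 ang 8.9
C label 558.4 -227.3 sides 48.0 31.4 ang 80.5
held ((-1.2608652114868164, -0.8558006286621094), (47.17009353637695, 28.99810028076172), 89.98822784423828)
```

```bash
python3 - <<'E'
from h import *
go([.511,-.2176,.0375],np.radians(83.5))
E
```

```text
t 8.72 turn [0.  0.  1.1] shift [ 20.9  -1.6 156.7] j [-0.39  0.3  -0.21  1.07  0.   -0.3 ] z [ 0.5319 -0.2184  0.1942] op 0.0536
```

```bash
python3 -m pendant '[[0,0,1,21,-1.5,10,0],[0,0,0,0,0,36,0],[0,0,0,0,0,36,0],[0,0,0,0,0,30,0],[0,0,0,0,0,18,0]]'
python3 -m pendant '[[0,0,0,0,0,8,0],[0,0,0,0,0,5,0],[0,0,0,0,0,0,0],[0,0,0,0,0,0,0],[0,0,0,0,0,0,0]]'
python3 - <<'E'
from h import *
go([.511,-.2176,.0375],np.radians(83.5))
E
```

```text
time: 9.13
ee_pos: [0.5089, -0.2175, 0.0611]
tcp_rot: [-0.177, -3.133, -0.002]
force: [-0.1, -0.5, -1.3]
opening: 0.0538
gripper_force: 37.1
time: 9.55
ee_pos: [0.512, -0.2194, 0.0526]
tcp_rot: [0.178, 3.134, -0.001]
force: [-0.2, -0.1, -0.1]
opening: 0.0537
gripper_force: 37.1
t 9.55 turn [-0.   0.1  0. ] shift [ 1.2  1.6 15.1] j [-0.4   0.39 -0.43  0.75 -0.   -0.29] z [ 0.512  -0.2194  0.0526] op 0.0537
```

```bash
python3 -m pendant '[[0,0,0,1,1.5,6,0],[0,0,0,0,0,4,0],[0,0,0,0,0,2,0],[0,0,0,0,0,0,0],[0,0,0,0,0,0,0]]'
python3 -m pendant '[[0,0,0,0,0,1,0],[0,0,0,0,0,0,0],[0,0,0,0,0,0,0],[0,0,0,0,0,0,0],[0,0,0,0,0,0,0]]'
python3 - <<'E'
from h import *
go([.511,-.2176,.0375],np.radians(83.5)); p=bot.capture("wrist"); cv2.imwrite("pics/w5.png",p["color"])
E
```

```text
time: 9.97
ee_pos: [0.5096, -0.2172, 0.0389]
tcp_rot: [-0.178, -3.136, -0.0]
force: [-0.6, 0.6, 0.8]
opening: 0.0538
gripper_force: 37.1
time: 10.38
ee_pos: [0.5099, -0.2173, 0.0382]
tcp_rot: [0.178, 3.136, -0.0]
force: [0.5, -0.4, -1.0]
opening: 0.0536
gripper_force: 37.1
t 10.38 turn [-0.  0.  0.] shift [-1.1 -0.1  0.7] j [-0.4   0.41 -0.44  0.72  0.   -0.29] z [ 0.5099 -0.2173  0.0382] op 0.0536
```

View pics/w5.png

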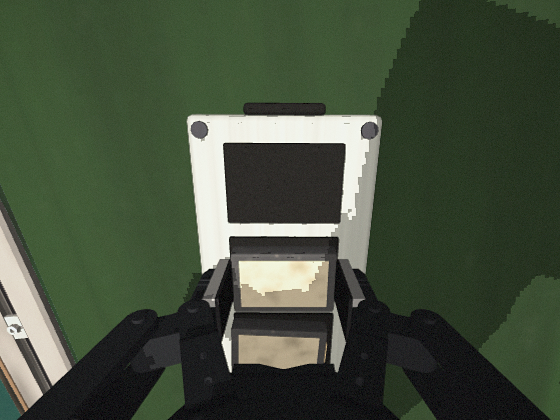

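Held pack is square over pad_2 (cols 229–337), aligned with C (231–335) and the same pad margin; lower to contact.

```bash
python3 -m pendant '[[0,0,0,0,0,1,0],[0,0,0,0,0,0,0],[0,0,0,0,0,0,0],[0,0,0,0,0,0,0],[0,0,0,0,0,0,0]]'
```

```text
time: 10.85
ee_pos: [0.5101, -0.2174, 0.0374]
tcp_rot: [0.178, 3.136, -0.0]
force: [-1.3, 0.6, 5.7]
opening: 0.054
gripper_force: 37.7
```

Contact. Release by opening slightly and rise.

```bash
python3 -m pendant '[[0,0,0,0,0,0,-0.6],[0,0,0,0,0,0,-0.6],[0,0,0,0,0,0,-0.6],[0,0,0,0,0,0,-0.8],[0,0,0,0,0,-6,-0.8]]'
python3 -m pendant '[[0,0,0,0,0,-15,-0.8],[0,0,0,0,0,-30,-1],[0,0,0,0,0,-36,-1],[0,0,0,-10,0,-36,-1],[0,0,0,-10,0,-36,-1]]'
python3 -m pendant '[[0,0,0,0,0,0,-1],[0,0,0,0,0,0,-1],[0,0,0,0,0,0,-1],[0,0,0,0,0,0,-1],[0,0,0,0,0,0,-1]]'
cat >> h.py <<'E'
def boxm(m,l,t,r,b): o=np.zeros_like(m); o[t:b,l:r]=m[t:b,l:r]; return o
def rect(p,st,mask,z,n):
    k=max(cv2.findContours(cv2.morphologyEx(mask,cv2.MORPH_CLOSE,np.ones((7,7))),0,2)[0],key=cv2.contourArea)[:,0,:]
    w=np.array([world(p,y,x,z,st)[:2]*1000 for x,y in k],np.float32); (cx,cy),(a,b),g=cv2.minAreaRect(w)
    print(n,round(cx,1),round(cy,1),"sides",round(a,1),round(b,1),"ang",round(g,1)); return np.array([cx,cy])
E
python3 - <<'E'
from h import *
import pickle
st=bot.get_state(); p=bot.capture("wrist"); cv2.imwrite("pics/w6.png",p["color"]); pickle.dump((st,p),open("w6.pkl","wb"))
print(st["ee_pos"]); go([.5055,-.0155,.2],np.radians(8))
for d in bot.spot_in(p,"battery_a"): print(round(d["confidence"],2),np.round(d["rect"]),world(p,(d["rect"][1]+d["rect"][3])/2,(d["rect"][0]+d["rect"][2])/2,.02,st).round(4))
E
```

```text
time: 11.27
ee_pos: [0.5089, -0.2169, 0.0421]
tcp_rot: [-0.178, -3.135, -0.001]
force: [0.4, -0.1, 0.4]
opening: 0.0769
gripper_force: 0.0
time: 11.68
ee_pos: [0.5291, -0.2194, 0.1981]
tcp_rot: [-0.179, -3.136, -0.0]
force: [1.4, -0.0, 1.0]
opening: 0.0854
gripper_force: 0.0
time: 12.1
ee_pos: [0.5284, -0.2191, 0.1944]
tcp_rot: [-0.178, -3.133, -0.002]
force: [-0.6, -1.2, 0.2]
opening: 0.0852
gripper_force: 0.0
[ 0.52838389 -0.21908396  0.19441755]
t 12.15 turn [-0.1 -0.2 75.5] shift [204.9   5.5  -5.5] j [-0.39  0.29 -0.21  1.07 -0.   -0.28] z [ 0.5285 -0.2192  0.1945] op 0.0851
0.78 [258. 162. 314. 198.] [ 0.5129 -0.2148  0.02  ]
0.77 [456. 121. 500. 180.] [ 0.5046 -0.0206  0.02  ]
0.7 [254. 207. 304. 240.] [ 0.56   -0.2274  0.02  ]
```

View pics/w6.png

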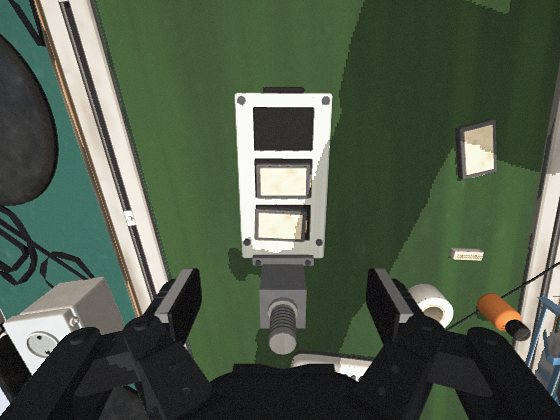

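```bash
python3 - <<'E'
from h import *
import pickle
st,p=pickle.load(open("w6.pkl","rb")); c=p["color"]
wh=((c.min(2)>110)*255).astype(np.uint8); dark=((c.max(2)<75)*255).astype(np.uint8)
p1=rect(p,st,boxm(dark,247,100,320,155),.0155,"pad1")
rect(p,st,boxm(wh,259,160,313,200),.0265,"A label"); rect(p,st,boxm(wh,252,205,306,243),.0265,"C label"); rect(p,st,boxm(wh,450,118,505,184),.0115,"B label")
rect(p,st,boxm(wh,230,85,340,258),.0125,"plate")
cv2.imwrite("pics/w6c.png",cv2.resize(c[85:265,225:345],None,fx=3.3,fy=3.3,interpolation=cv2.INTER_CUBIC))
E
```

```text
pad1 462.0 -212.2 sides 58.7 41.0 ang 82.1
A label 511.3 -214.9 sides 54.8 40.2 ang 83.5
C label 557.9 -227.7 sides 57.6 42.3 ang 83.5
B label 508.6 -15.4 sides 50.4 31.4 ang 8.0
plate 517.0 -218.5 sides 95.1 177.3 ang 83.2
```

View pics/w6c.png

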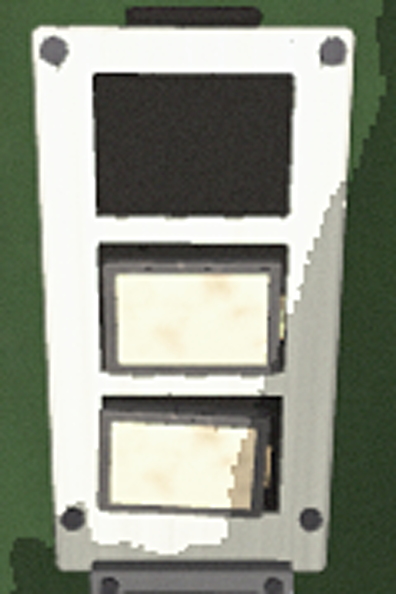

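Pack A sits square and centred on pad_2 (margins about equal; C itself is ~3 mm off). Now pack B.

```bash
python3 -m pendant '[[0,0,0,7.4,33.3,0,-1],[0,0,0,7.4,33.3,0,-1],[0,0,0,7.4,33.3,0,-1],[0,0,0,7.4,33.3,0,-1],[0,0,0,7.4,33.3,0,-1]]'
python3 -m pendant '[[0,0,0,7.4,33.3,0,-1],[0,0,6.85,0,0,10.4,-1],[0,0,6.85,0,0,10.4,-1],[0,0,6.85,0,0,10.4,-1],[0,0,6.85,0,0,10.4,-1]]'
python3 -m pendant '[[0,0,6.85,0,0,10.4,-1],[0,0,6.85,0,0,10.4,-1],[0,0,6.85,0,0,10.4,-1],[0,0,6.85,0,0,10.4,-1],[0,0,6.85,0,0,10.4,-1]]'
python3 -m pendant '[[0,0,6.85,0,0,10.4,-1],[0,0,6.85,0,0,10.4,-1],[0,0,0,0,0,0,-1],[0,0,0,0,0,0,-1],[0,0,0,0,0,0,-1]]'
python3 - <<'E'
from h import *
st=bot.get_state(); p=bot.capture("wrist"); cv2.imwrite("pics/w7.png",p["color"])
x,y,a=label(p,st,(.507,-.0155),.0115,half=.04,thr=120)
go([x,y,.0235],a)
E
```

```text
time: 12.62
ee_pos: [0.5109, -0.0486, 0.1954]
tcp_rot: [-0.179, -3.135, -0.0]
force: [1.4, 0.2, -0.3]
opening: 0.0853
gripper_force: 0.0
time: 13.03
ee_pos: [0.5077, -0.0156, 0.1535]
tcp_rot: [-0.923, -3.002, 0.0]
force: [0.3, -0.5, 0.3]
opening: 0.0857
gripper_force: 0.0
time: 13.45
ee_pos: [0.5076, -0.016, 0.1014]
tcp_rot: [-1.767, -2.596, 0.001]
force: [0.4, 0.1, -0.1]
opening: 0.0854
gripper_force: 0.0
time: 13.87
ee_pos: [0.5083, -0.0161, 0.0819]
tcp_rot: [-2.054, -2.377, 0.0]
force: [0.1, 0.1, 0.1]
opening: 0.0855
gripper_force: 0.0
label centre 508.7 -13.0 sides 50.7 27.7 long axis deg 8.3 box [221, 170, 348, 287]
t 13.92 turn [ 0.  0. -0.] shift [ 3.   0.6 58.7] j [-0.03  0.28 -0.51  0.78  0.    1.39] z [ 0.5086 -0.0161  0.0822] op 0.0855
```

```bash
python3 -m pendant '[[0,0,0,2,0.5,20,-1],[0,0,0,0,0,20,-0.6],[0,0,0,0,0,12,-0.6],[0,0,0,0,0,4,-0.6],[0,0,0,0,0,0,-0.6]]'
python3 - <<'E'
from h import *
st=bot.get_state(); p=bot.capture("wrist"); cv2.imwrite("pics/w8.png",p["color"])
x,y,a=label(p,st,(.508,-.014),.0115,half=.035,thr=110)
go([x,y,.0225],a); print(pix(p,[*st["ee_pos"][:2],.0115],st))
E
```

```text
time: 14.33
ee_pos: [0.5079, -0.014, 0.0253]
tcp_rot: [-2.056, -2.374, 0.001]
force: [0.2, 0.9, 0.2]
opening: 0.068
gripper_force: 0.0
label centre 506.2 -13.2 sides 45.7 27.9 long axis deg 8.0 box [212, 206, 363, 337]
t 14.38 turn [ 0.  -0.   0.2] shift [ 1.1 -2.3  3.5] j [-0.03  0.36 -0.56  0.65  0.    1.4 ] z [ 0.5086 -0.014   0.026 ] op 0.0683
(np.float64(277.4740419058606), np.float64(283.29202792375696))
```

View pics/w8.png

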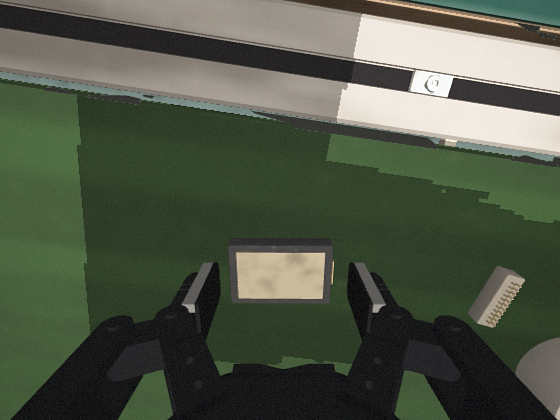

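Pack B's label (cols 236–325, rows 252–298) is ~1 mm off in tool x; correct, lower and close.

```bash
python3 -m pendant '[[0,0,0,1.2,-2,2.5,-0.6],[0,0,0,0,0,0,0],[0,0,0,0,0,0,0],[0,0,0,0,0,0,0],[0,0,0,0,0,0,0]]' 35
python3 -m pendant '[[0,0,0,0,0,-5,0],[0,0,0,0,0,-15,0],[0,0,0,0,0,-25,0],[0,0,0,0,0,-25,0],[0,0,0,0,0,-20,0]]'
python3 - <<'E'
from h import *
go([.490,-.214,.13],np.radians(83.4))
E
```

```text
time: 14.8
ee_pos: [0.5067, -0.013, 0.0242]
tcp_rot: [2.057, 2.373, 0.001]
force: [-1.6, 0.2, 6.6]
opening: 0.0534
gripper_force: 36.8
time: 15.22
ee_pos: [0.5067, -0.0131, 0.1153]
tcp_rot: [2.057, 2.373, 0.001]
force: [0.5, -0.1, -0.3]
opening: 0.0535
gripper_force: 37.1
t 15.22 turn [  0.    0.1 -75.2] shift [  -6.5 -201.4  -14.7] j [-0.03  0.24 -0.48  0.85 -0.    1.4 ] z [ 0.5067 -0.0131  0.1153] op 0.0535
```

```bash
python3 -m pendant '[[0,0,-6.84,0,0,0,0],[0,0,-6.84,0,0,0,0],[0,0,-6.84,0,0,0,0],[0,0,-6.84,0,0,0,0],[0,0,-6.84,0,0,0,0]]'
python3 -m pendant '[[0,0,-6.84,0,0,0,0],[0,0,-6.84,0,0,0,0],[0,0,-6.84,0,0,0,0],[0,0,-6.84,0,0,0,0],[0,0,-6.84,0,0,0,0]]'
python3 -m pendant '[[0,0,-6.84,3.5,-33.8,0,0],[0,0,0,3.5,-33.8,0,0],[0,0,0,3.5,-33.8,0,0],[0,0,0,3.5,-33.8,0,0],[0,0,0,3.5,-33.8,0,0]]'
python3 -m pendant '[[0,0,0,3.5,-33.8,0,0],[0,0,0,0,0,20,0],[0,0,0,0,0,20,0],[0,0,0,0,0,15,0],[0,0,0,0,0,0,0]]'
python3 -m pendant '[[0,0,0,0,0,0,0],[0,0,0,0,0,0,0],[0,0,0,0,0,0,0],[0,0,0,0,0,0,0],[0,0,0,0,0,0,0]]'
python3 - <<'E'
from h import *
import pickle
st=bot.get_state(); p=bot.capture("wrist"); cv2.imwrite("pics/w9.png",p["color"]); pickle.dump((st,p),open("w9.pkl","wb"))
go([.4617,-.212,.0385],np.radians(83.4))
E
```

```text
time: 15.63
ee_pos: [0.5065, -0.0131, 0.1138]
tcp_rot: [1.26, 2.877, 0.0]
force: [0.4, -0.5, -0.7]
opening: 0.0535
gripper_force: 37.1
time: 16.05
ee_pos: [0.5064, -0.0131, 0.1137]
tcp_rot: [0.359, 3.121, -0.0]
force: [0.6, 0.5, -0.5]
opening: 0.0535
gripper_force: 37.1
time: 16.47
ee_pos: [0.4652, -0.179, 0.1138]
tcp_rot: [0.181, 3.136, -0.0]
force: [0.6, -0.6, 0.1]
opening: 0.0535
gripper_force: 37.2
time: 16.88
ee_pos: [0.4559, -0.2102, 0.0559]
tcp_rot: [-0.183, -3.132, -0.002]
force: [-1.0, 1.1, -0.6]
opening: 0.0532
gripper_force: 37.2
time: 17.3
ee_pos: [0.4589, -0.2109, 0.0591]
tcp_rot: [0.182, 3.135, -0.001]
force: [0.4, 0.7, -1.3]
opening: 0.0534
gripper_force: 37.2
t 17.35 turn [-0.   0.1 -0. ] shift [-3.1 -0.8 20.4] j [-0.43  0.3  -0.54  0.72 -0.   -0.32] z [ 0.4587 -0.2109  0.0589] op 0.0534
```

View pics/w9.png

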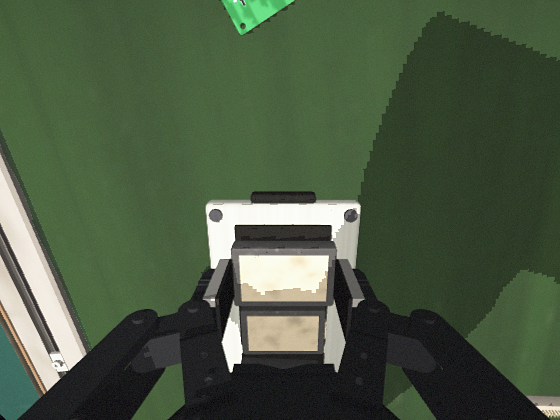

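The view shows B held over pad_1 (pad's near edge at row 225). Measure B's in-hand offset against A's (w5).

```bash
python3 - <<'E'
from h import *
import pickle
st,p=pickle.load(open("w9.pkl","rb")); s0=dict(ee_pos=np.zeros(3),tcp_rot=np.zeros(3))
for n in ["w3","w5","w9"]:
    q=dict(p,color=cv2.imread(f"pics/{n}.png")); c=q["color"]
    m=((c[:,:,1]>105)*255).astype(np.uint8)
    rect(q,s0,boxm(m,234,246,332,{"w3":309,"w5":307,"w9":304}[n]),.011,n)
E
```

```text
w3 -0.5 -1.2 sides 48.2 31.9 ang 90.0
w5 -0.1 -1.3 sides 48.2 31.3 ang 90.0
w9 3.1 -0.6 sides 49.6 31.4 ang 90.0
```

```bash
python3 -m pendant '[[0,0,0,-5.4,-0.7,4,0],[0,0,0,0,0,8,0],[0,0,0,0,0,5,0],[0,0,0,0,0,0,0],[0,0,0,0,0,0,0]]'
python3 -m pendant '[[0,0,0,0,0,1,0],[0,0,0,0,0,1,0],[0,0,0,0,0,0,0],[0,0,0,0,0,0,0],[0,0,0,0,0,0,0]]'
python3 - <<'E'
from h import *
go([.4641,-.2123,.0385],np.radians(83.4)); p=bot.capture("wrist"); cv2.imwrite("pics/w10.png",p["color"])
E
```

```text
time: 17.77
ee_pos: [0.4626, -0.2117, 0.0403]
tcp_rot: [-0.182, -3.134, -0.001]
force: [0.3, -0.4, -0.3]
opening: 0.0534
gripper_force: 37.2
time: 18.18
ee_pos: [0.4635, -0.2121, 0.0393]
tcp_rot: [0.182, 3.136, -0.0]
force: [0.1, 0.3, -0.3]
opening: 0.0535
gripper_force: 37.2
t 18.18 turn [-0.   0.  -0.1] shift [-0.6 -0.1  0.8] j [-0.43  0.34 -0.55  0.68 -0.   -0.31] z [ 0.4635 -0.2121  0.0393] op 0.0535
```

View pics/w10.png

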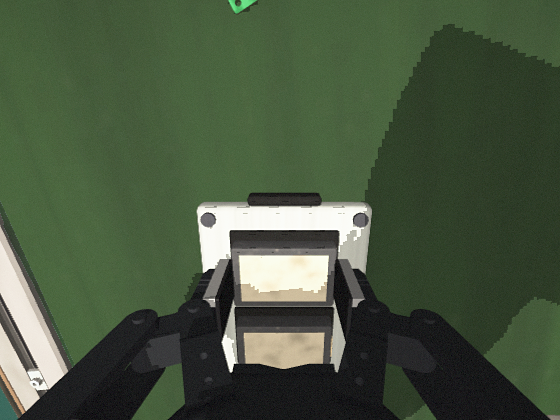

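B's margin to pad_1's edge (rows 231→254) matches A's; lower to contact and release.

```bash
python3 -m pendant '[[0,0,0,0,0,1,0],[0,0,0,0,0,0,0],[0,0,0,0,0,0,0],[0,0,0,0,0,0,0],[0,0,0,0,0,0,0]]'
```

```text
time: 18.65
ee_pos: [0.4635, -0.2122, 0.0392]
tcp_rot: [0.182, 3.136, -0.0]
force: [-3.2, 1.0, 11.0]
opening: 0.0535
gripper_force: 38.3
```

```bash
python3 -m pendant '[[0,0,0,0,0,0,-0.6],[0,0,0,0,0,0,-0.6],[0,0,0,0,0,0,-0.6],[0,0,0,0,0,0,-0.8],[0,0,0,0,0,-6,-0.8]]'
python3 -m pendant '[[0,0,0,0,0,-15,-0.8],[0,0,0,0,0,-30,-1],[0,0,0,-15,0,-36,-1],[0,0,0,-25,0,-36,-1],[0,0,0,-25,0,-34,-1]]'
python3 -m pendant '[[0,0,0,0,0,0,-1],[0,0,0,0,0,0,-1],[0,0,0,0,0,0,-1],[0,0,0,0,0,0,-1],[0,0,0,0,0,0,-1]]'
python3 - <<'E'
from h import *
import pickle
st=bot.get_state(); p=bot.capture("wrist"); c=p["color"]; pickle.dump((st,p),open("w11.pkl","wb"))
cv2.imwrite("pics/w11.png",cv2.resize(c[70:370,160:420],None,fx=2,fy=2,interpolation=cv2.INTER_CUBIC))
print(st["ee_pos"])
for n,z in (("lock_pin",.0025),("bore_mouth",.0725)):
    for d in bot.tip_of(p,n): print(n,round(d["confidence"],2),np.round(d["point"]),world(p,*d["point"],z,st).round(4))
for d in bot.spot_in(p,"lock_pin"): print(np.round(d["rect"]),d["confidence"])
E
```

```text
time: 19.07
ee_pos: [0.4626, -0.2117, 0.0434]
tcp_rot: [-0.182, -3.134, -0.001]
force: [1.0, -0.2, -0.1]
opening: 0.0768
gripper_force: 0.0
time: 19.48
ee_pos: [0.5263, -0.2194, 0.1953]
tcp_rot: [-0.183, -3.136, 0.0]
force: [0.8, -1.1, 0.5]
opening: 0.0854
gripper_force: 0.0
time: 19.9
ee_pos: [0.5246, -0.2189, 0.1913]
tcp_rot: [-0.183, -3.133, -0.002]
force: [0.0, 0.3, -0.4]
opening: 0.0857
gripper_force: 0.0
[ 0.52461633 -0.21888573  0.19130782]
bore_mouth 0.19 [135. 286.] [ 0.4601 -0.2093  0.0725]
[268. 303. 302. 362.] 0.76
```

View pics/w11.png

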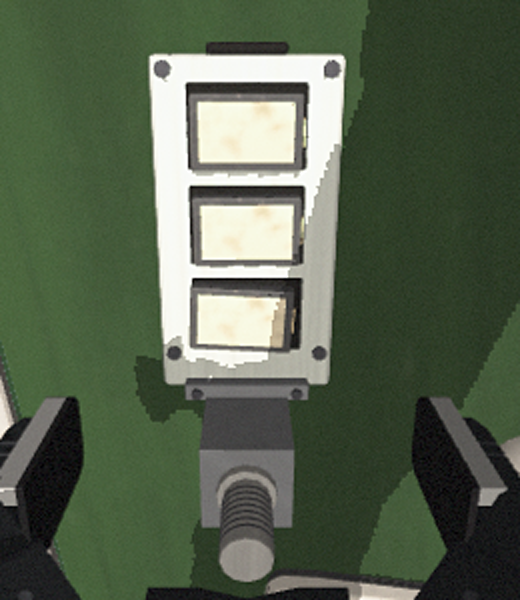

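Three packs make a neat row (labels at crop rows 98–165, 200–262, 295–345, same columns). The pin's top disc is at crop (246,558), i.e. image (row 349, col 283); the block's top centre at about (314, 283.5).

```bash
python3 - <<'E'
from h import *
import pickle
st,p=pickle.load(open("w11.pkl","rb"))
w=world(p,349,283.2,.119,st); print(w,world(p,314,283.5,.073,st))
go([*w[:2],.15],np.radians(83.4))
p=bot.capture("top")
for n,z in (("bore_mouth",.0725),): print([world(p,*d["point"],z).round(4) for d in bot.tip_of(p,n)[:1]])
E
```

```text
[ 0.62869824 -0.23123593  0.119     ] [ 0.63004759 -0.23107048  0.073     ]
t 20.1 turn [ 0.  -0.1 -0.1] shift [-103.7   -0.    42.3] j [-0.4   0.29 -0.22  1.06 -0.   -0.28] z [ 0.5257 -0.2193  0.1923] op 0.0853
[array([ 0.6292, -0.2271,  0.0725])]
```

```bash
python3 -m pendant '[[0,0,0,-34.6,0,0,-1],[0,0,0,-34.6,0,0,-1],[0,0,0,-34.6,0,0,-1],[0,0,0,0,0,20,-1],[0,0,0,0,0,20,-1]]'
python3 -m pendant '[[0,0,0,0,0,0,-1],[0,0,0,0,0,0,-1],[0,0,0,0,0,0,-1],[0,0,0,0,0,0,-1],[0,0,0,0,0,0,-1]]'
python3 - <<'E'
from h import *
import pickle
st=bot.get_state(); p=bot.capture("wrist"); c=p["color"]; pickle.dump((st,p),open("w12.pkl","wb"))
print(st["ee_pos"],pix(p,[.629,-.2312,.119],st))
print([(np.round(d["rect"]),round(d["confidence"],2)) for d in bot.spot_in(p,"lock_pin")])
g=cv2.cvtColor(c,cv2.COLOR_BGR2GRAY); r0,c0=map(int,pix(p,[.629,-.2312,.119],st))
print(g[r0-60:r0+60:6,c0-60:c0+61:6])
E
```

```text
time: 20.62
ee_pos: [0.6328, -0.2321, 0.1534]
tcp_rot: [0.181, 3.132, -0.002]
force: [-0.3, 0.8, -0.0]
opening: 0.0856
gripper_force: 0.0
time: 21.03
ee_pos: [0.6301, -0.2318, 0.1547]
tcp_rot: [0.183, 3.134, -0.001]
force: [-0.5, 0.7, 0.0]
opening: 0.0855
gripper_force: 0.0
[ 0.63008811 -0.23181622  0.15472073] (np.float64(255.98910074923964), np.float64(284.4749770156129))
[(array([263., 209., 307., 276.]), 0.76)]
[[ 81  77  74  73  82  84  87  89  84  88  81  84  80  61  63  54  44  50
   50  50  49]
 [ 77  75  72  78  77 180 174 175 171 172 171 171 162 114 108 113  45  53
   46  45  51]
 [ 75  77  77  81  80 171 172 173 174 169 168 167 104 105 110 107  50  54
   50  49  47]
 [ 76  80  77  78  78 169 166 170 172  83 117 116 105 104 107 101  50  47
   47  49  43]
 [ 76  77  74  77  79 169 166 166 224 141  78 143 144 112 103 100  51  48
   53  45  46]
 [ 81  78  76  76  75 172 166 211  49  60  90  70  50 134 106 100  49  47
   47  42  48]
 [ 76  81  81  81  79 175 167 220  72  96  75  65  49 137 110  86  47  55
   47  42  48]
 [ 76  77  79  73  74 154 167 216  96 111 105  84  65 129 
[... 399 characters left out ...]
9  54  49  48  51  46 210 209 132 139 134  47  52  48  47  46
   49  46  44]
 [ 49  47  53  48  48  46  48  49  51 158 129  84  46  49  50  48  47  49
   46  43  44]
 [ 45  49  50  48  42  46  57  50  51  50  48  49  50  45  50  48  49  50
   47  48  49]
 [ 77  45  49  75  74  75  48  47  47  50  47  45  50  49  46  45  45  51
   51  46  42]
 [ 75  76  73  75  74  81  51  53  48  49  49  51  48  46  46  49  46  48
   45  50  47]
 [ 77  77  76  74  75  75  44  50  50  50  45  48  45  49  47  51  49  49
   47  44  49]
 [ 73  75  71  80  78  76  70  39  47  49  50  44  47  48  46  45  50  49
   47  39  43]
 [ 79  76  73  77  78  78  50  49  44  44  47  48  49 121 116 120 118 117
  120  69  39]]
```

```bash
python3 - <<'E'
from h import *
import pickle
from scipy.optimize import least_squares
st,p=pickle.load(open("w12.pkl","rb")); g=cv2.GaussianBlur(cv2.cvtColor(p["color"],cv2.COLOR_BGR2GRAY),(3,3),0)
pts=[]
for r in range(263,279):
    k=np.where(g[r,255:315]>90)[0]
    if len(k): pts+= [(r,255+k[0]),(r,255+k[-1])]; print(r,255+k[0],255+k[-1],end="; ")
W=np.array([world(p,r,c,.119,st)[:2] for r,c in pts])*1000
s=least_squares(lambda q:np.hypot(*(W-q).T)-12,[629,-231],loss="soft_l1"); print("\n",s.x,np.abs(s.fun).max())
go([*(s.x/1000),.1],np.radians(83.4),st)
# column centre alone -> tool y offset
E
```

```text
263 266 301; 264 267 301; 265 267 300; 266 267 299; 267 268 298; 268 269 297; 269 270 296; 270 272 295; 271 273 294; 272 274 293; 273 276 290; 274 280 286; 
 [ 628.99123825 -231.88972377] 0.7431837880803425
t 21.03 turn [-0.   0.1 -0.1] shift [ 1.1 -0.2 54.7] j [-0.35  0.49 -0.01  1.07 -0.   -0.24] z [ 0.6301 -0.2318  0.1547] op 0.0855
```

```bash
python3 -m pendant '[[0,0,0,1,-0.2,8,-1],[0,0,0,0,0,12,-1],[0,0,0,0,0,12,-1],[0,0,0,0,0,8,0],[0,0,0,0,0,4,0.2]]' 30
python3 -m pendant '[[0,0,0,0,0,0,0.2],[0,0,0,0,0,0,0.2],[0,0,0,0,0,0,0.2],[0,0,0,0,0,0,0.2],[0,0,0,0,0,0,0.2]]'
python3 - <<'E'
from h import *
import pickle
st=bot.get_state(); p=bot.capture("wrist"); pickle.dump((st,p),open("w13.pkl","wb")); print(st["ee_pos"],st["force"])
g=cv2.GaussianBlur(cv2.cvtColor(p["color"],cv2.COLOR_BGR2GRAY),(3,3),0)
r,c=map(int,pix(p,[.629,-.2319,.119],st)); print(r,c)
for k in range(r-15,r+25,5): print(k,g[k,c-50:c+51:2].tolist())
E
```

```text
time: 21.55
ee_pos: [0.627, -0.231, 0.1062]
tcp_rot: [-0.182, -3.133, -0.002]
force: [0.0, 0.4, -0.2]
opening: 0.064
gripper_force: 0.0
time: 21.97
ee_pos: [0.629, -0.2317, 0.1096]
tcp_rot: [0.182, 3.135, -0.0]
force: [0.3, -0.3, -0.3]
opening: 0.0339
gripper_force: 0.0
[ 0.62896156 -0.2317053   0.10963263] [ 0.32338988 -0.33945125 -0.2912702 ]
305 283
290 [108, 108, 109, 98, 34, 20, 13, 11, 11, 20, 81, 106, 105, 98, 82, 91, 95, 114, 162, 206, 215, 217, 216, 149, 134, 134, 133, 134, 138, 138, 141, 138, 126, 97, 78, 71, 68, 62, 96, 105, 96, 25, 11, 13, 16, 13, 16, 58, 84, 79, 81]
295 [135, 161, 206, 123, 49, 29, 11, 13, 10, 15, 47, 47, 49, 57, 92, 135, 199, 213, 213, 208, 207, 208, 208, 159, 132, 133, 133, 133, 137, 138, 137, 137, 135, 136, 134, 123, 95, 66, 56, 49, 47, 28, 16, 11, 12, 19, 29, 54, 125, 132, 132]
300 [25, 78, 143, 99, 43, 32, 14, 9, 9, 33, 49, 48, 48, 67, 172, 209, 210, 210, 211, 209, 206, 206, 210, 184, 128, 131, 131, 133, 136, 138, 137, 135, 135, 136, 133, 131, 128, 95, 58, 46, 49, 40, 15, 12, 16, 20, 31, 69, 138, 114, 26]
305 [28, 25, 16, 23, 36, 26, 17, 14, 18, 66,
[... 399 characters left out ...]
25, 33, 23, 18, 20, 20]
315 [24, 21, 20, 18, 33, 32, 16, 16, 61, 75, 68, 49, 48, 47, 64, 123, 130, 133, 132, 130, 129, 129, 131, 130, 131, 130, 130, 134, 134, 136, 135, 132, 132, 132, 132, 130, 121, 61, 47, 47, 46, 48, 45, 19, 16, 26, 33, 21, 21, 20, 18]
320 [22, 22, 18, 16, 30, 31, 18, 31, 74, 76, 74, 52, 47, 48, 47, 49, 72, 118, 131, 130, 129, 129, 130, 129, 129, 130, 130, 133, 134, 135, 134, 131, 133, 131, 105, 56, 45, 46, 47, 47, 46, 46, 46, 33, 16, 27, 33, 21, 18, 18, 17]
325 [20, 21, 18, 17, 29, 34, 19, 53, 75, 75, 67, 50, 47, 48, 46, 48, 48, 47, 46, 58, 94, 108, 116, 123, 127, 128, 130, 132, 131, 120, 101, 78, 59, 46, 45, 45, 45, 45, 47, 46, 47, 48, 49, 41, 15, 31, 32, 19, 19, 21, 19]
```

Pin disc centre (col 284.1) lies 0.7 px from the finger midline (283.4), i.e. about 0.3 mm; nudge and close.

```bash
python3 -m pendant '[[0,0,0,0,0.3,0,0.2],[0,0,0,0,0,0,0.6],[0,0,0,0,0,0,0.6],[0,0,0,0,0,0,0.6],[0,0,0,0,0,0,0.6]]' 30
python3 - <<'E'
from h import *
s=bot.get_state(); M=R.from_rotvec(s["tcp_rot"]).as_matrix(); print("force in tool axes",(M.T@s["force"]).round(2),"torque",(M.T@s["ft_torque"]).round(3),s["ee_pos"])
E
```

```text
time: 22.43
ee_pos: [0.6288, -0.2314, 0.1094]
tcp_rot: [0.182, 3.136, -0.0]
force: [-0.4, -0.1, 2.7]
opening: 0.0233
gripper_force: 29.5
force in tool axes [ 0.35 -0.16 -2.72] torque [ 0.06   0.083 -0.022] [ 0.62877402 -0.23139074  0.10938239]
```

```bash
python3 -m pendant '[[0,0,0,0,0,-1,0.6],[0,0,0,0,0,-2,0.6],[0,0,0,0,0,-2,0.6],[0,0,0,0,0,0,0.6],[0,0,0,0,0,0,0.6]]'
python3 -m pendant '[[0,0,0,0,0,-3,0.6],[0,0,0,0,0,-4,0.6],[0,0,0,0,0,-4,0.6],[0,0,0,0,0,-3,0.6],[0,0,0,0,0,0,0.6]]'
```

```text
time: 22.85
ee_pos: [0.6286, -0.2312, 0.114]
tcp_rot: [-0.182, -3.136, -0.0]
force: [0.0, -0.1, -1.0]
opening: 0.0233
gripper_force: 29.4
time: 23.27
ee_pos: [0.6292, -0.2315, 0.1292]
tcp_rot: [0.182, 3.135, -0.001]
force: [-0.7, 0.0, -1.1]
opening: 0.0232
gripper_force: 29.4
```

```bash
python3 -m pendant '[[0,0,0,0,0,-3,0.6],[0,0,0,0,0,-4,0.6],[0,0,0,0,0,-4,0.6],[0,0,0,0,0,-3,0.6],[0,0,0,0,0,-2,0.6]]'
python3 -m pendant '[[0,0,0,0,0,0,0.6],[0,0,0,0,0,0,0.6],[0,0,0,0,0,0,0.6],[0,0,0,0,0,0,0.6],[0,0,0,0,0,0,0.6]]'
python3 - <<'E'
from h import *
s=bot.get_state(); print(s["ee_pos"],s["force"])
p=bot.capture("scene"); print([(np.round(d["rect"]),round(d["confidence"],2)) for d in bot.spot_in(p,"lock_pin")[:1]])
p=bot.capture("wrist"); g=cv2.GaussianBlur(cv2.cvtColor(p["color"],cv2.COLOR_BGR2GRAY),(3,3),0)
for k in (300,305,310): print(k,g[k,233:334:2].tolist())
E
```

```text
time: 23.68
ee_pos: [0.6288, -0.2314, 0.1447]
tcp_rot: [0.182, 3.136, -0.0]
force: [0.0, -0.3, -1.6]
opening: 0.0232
gripper_force: 29.4
time: 24.1
ee_pos: [0.6284, -0.2312, 0.1438]
tcp_rot: [-0.182, -3.136, -0.0]
force: [0.1, 0.3, -2.0]
opening: 0.0231
gripper_force: 29.4
[ 0.62841988 -0.23120695  0.14375545] [ 0.08816446  0.32235937 -1.99567638]
[(array([347., 137., 363., 180.]), 0.6)]
300 [26, 25, 29, 29, 23, 24, 28, 26, 60, 121, 64, 46, 22, 49, 129, 199, 212, 213, 212, 209, 207, 210, 209, 186, 130, 133, 133, 134, 137, 139, 137, 136, 135, 134, 133, 130, 120, 70, 18, 31, 44, 112, 88, 20, 20, 22, 22, 22, 19, 19, 23]
305 [49, 47, 37, 30, 28, 27, 26, 28, 26, 21, 29, 34, 22, 90, 134, 134, 135, 135, 135, 133, 132, 133, 132, 132, 133, 132, 132, 135, 138, 137, 136, 134, 136, 135, 132, 130, 127, 118, 31, 30, 33, 18, 19, 19, 22, 16, 21, 20, 27, 31, 32]
310 [28, 29, 28, 27, 27, 29, 30, 28, 28, 20, 27, 34, 23, 88, 135, 133, 135, 135, 134, 131, 130, 132, 132, 131, 132, 132, 131, 134, 137, 137, 136, 134, 134, 134, 131, 130, 128, 101, 22, 31, 31, 19, 17, 19, 20, 20, 17, 19, 21, 20, 20]
```

```bash
python3 - <<'E'
from h import *
import pickle
p=bot.capture("wrist"); q=pickle.load(open("w13.pkl","rb"))[1]
for n,x in (("before",q),("now",p)):
    g=cv2.GaussianBlur(cv2.cvtColor(x["color"],cv2.COLOR_BGR2GRAY),(3,3),0); print(n,[int((g[k,250:320]>95).sum()) for k in (290,310,315,318,321,324,327)])
E
```

```text
before [45, 48, 45, 40, 33, 26, 3]
now [33, 48, 45, 44, 42, 38, 25]
```

```bash
python3 - <<'E'
from h import *
import pickle
p=bot.capture("wrist"); q=pickle.load(open("w13.pkl","rb"))[1]
for n,x in (("before",q),("now",p)):
    g=cv2.GaussianBlur(cv2.cvtColor(x["color"],cv2.COLOR_BGR2GRAY),(3,3),0)
    print(n,g[270:336:2,284].tolist())
    for k in (281,285,315,321,324,327,330): print(k,g[k,245:324:3].tolist())
E
```

```text
before [58, 64, 68, 56, 78, 78, 77, 82, 116, 137, 134, 134, 133, 134, 132, 131, 131, 131, 131, 130, 130, 132, 131, 130, 130, 130, 130, 129, 123, 61, 47, 47, 47]
281 [22, 14, 18, 100, 106, 101, 72, 72, 89, 102, 102, 105, 103, 78, 77, 79, 80, 80, 60, 56, 53, 99, 105, 54, 12, 15, 16]
285 [17, 10, 16, 100, 106, 96, 74, 95, 102, 102, 105, 115, 137, 95, 86, 84, 81, 79, 75, 71, 53, 93, 105, 54, 15, 16, 18]
315 [16, 34, 75, 57, 48, 49, 123, 131, 132, 129, 129, 131, 131, 130, 134, 135, 135, 131, 132, 131, 121, 45, 47, 47, 45, 15, 26]
321 [16, 61, 76, 68, 48, 47, 48, 67, 124, 129, 128, 130, 129, 130, 133, 135, 135, 132, 125, 55, 45, 46, 46, 44, 48, 21, 28]
324 [15, 70, 74, 67, 47, 47, 49, 47, 49, 107, 128, 128, 129, 129, 132, 135, 128, 109, 56, 45, 45, 46, 47, 47, 48, 24, 30]
327 [22, 74, 73, 62, 48, 46, 48, 48, 48, 49, 49, 58, 72, 97, 88, 57, 45, 44, 45, 45, 46, 47, 47, 46, 46, 32, 27]
330 [29, 76, 75, 66, 49, 49, 47, 48, 47, 48, 49, 48, 48, 47, 48, 47, 49, 46, 44, 45, 46, 46, 48, 47, 45, 41, 31]
now [73, 54, 76, 50, 71, 78, 77, 78, 95, 134, 135, 135, 134, 133, 133, 133, 133, 133, 132, 132, 1
[... 216 characters left out ...]
8, 102, 104, 104, 85, 83, 82, 80, 81, 80, 77, 78, 61, 55, 12, 17, 75, 82, 82, 82]
315 [20, 15, 17, 30, 23, 54, 133, 133, 133, 132, 131, 131, 131, 130, 134, 136, 135, 134, 134, 130, 121, 20, 33, 25, 20, 19, 19]
321 [19, 21, 15, 31, 25, 61, 51, 110, 133, 129, 130, 130, 129, 131, 134, 136, 134, 134, 130, 120, 124, 48, 34, 21, 16, 19, 20]
324 [23, 21, 18, 29, 26, 53, 49, 46, 83, 126, 132, 130, 131, 130, 135, 136, 134, 130, 124, 147, 158, 87, 32, 21, 24, 22, 21]
327 [18, 19, 18, 28, 33, 70, 49, 48, 46, 54, 72, 98, 112, 125, 115, 88, 62, 112, 148, 170, 179, 131, 34, 21, 18, 17, 16]
330 [25, 27, 15, 57, 32, 75, 48, 47, 48, 48, 50, 47, 50, 49, 47, 43, 67, 120, 167, 182, 182, 146, 34, 34, 20, 19, 22]
```

The disc sits in the same place in the hand as before (rows 286–328), so the pin hasn't slipped; the extra bright pixels are background. Handing in.

```bash
python3 -c "
from workcell import bot
print(bot.get_state()['time'],bot.job_done())"
```

```text
the job is handed in; nothing more can be done
24.35 None
```

I handed the job in at 24.4 s: both packs are released, square and centred on pad_1 and pad_2, and the lock pin is held about 35 mm up in its bore with almost no sideways force. The handover gave no verdict, and I viewed 13 pictures where the limit was 10.

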